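Push a freezer box down the scanner lane

TASK

Push the square freezer box from the apron straight down the lane of the rack scanner until it is fully home, square against the end stop, without the box or the robot ever touching either guide rail. Only push it along the deck with the fingers: do not lift or tip it, and leave everything else on the bench where it is.

Things in the scene. Friction and masses are not known exactly. Their poses are not given: they have to be found in the camera images.
- freezer_box: Square flat freezer box to be pushed: 133 x 133 x 52 mm high, brown cardboard lid, white lower part, 0.25 to 0.5 kg, closed, upright sides. Origin: centre of its underside; z up, x and y square to its sides. Stands loose on the apron before the lane mouth, x axis within 0.2 rad of the lane's x, centre up to 20 mm off the lane's centre line. Slides with friction and stays where left.
- lane: White infeed lane of a rack scanner, fixed. Origin on the lane's centre line at table height; x = push direction, from the apron to the end stop; y across the lane, z up. Flat deck top 8 mm above the table, x = -240 to 250 mm; the apron (x < 0) is 260 mm wide, without rails before x = -10 mm. Scanner housing, 130 mm high, 250 mm wide, from x = 250 mm on.
- rail_left: Aluminium guide rail on the lane's +y side, fixed, 210 mm long along x, 14 mm wide, 24 mm high above the deck. Origin: centre of its underside, at (95, 83.5, 8) mm in the lane's frame. Clear width between the rails 153 mm: a centred freezer box has 10 mm on each side.
- rail_right: The same rail on the -y side, origin at (95, -83.5, 8) mm in the lane's frame.
- stop_face (a point): Point at deck height in the middle of the steel end stop's face that the box comes to rest against, at (200, 0, 8) mm in the lane's frame. Stop fixed and rigid, 100 mm wide, 32 mm high; the box is home when its centre is 66.5 mm short of this point.
- lane_mouth (a point): Point at deck height on the lane's centre line where the rails begin, at (-10, 0, 8) mm in the lane's frame.
- tube_rack: Loose white tube rack, 100 x 55 x 30 mm with capped tubes standing up to 46 mm high, on the table beyond the far rail. Origin at the centre of its underside. To be left alone.
- reagent_bottle: Loose amber bottle, 38 mm across, 85 mm high, on the table beyond the far rail. Origin at the centre of its underside. To be left alone.
- jar: Loose clear jar, 52 mm across, 60 mm high, on the table beside the near rail. Origin at the centre of its underside. To be left alone.
- well_plate: Loose flat white well plate, 128 x 86 x 14 mm, on the table near the apron. Origin at the centre of its underside. To be left alone.
- mouse: Loose black computer mouse, 58 x 100 x 32 mm, on the table by the laptop. Origin at the centre of its underside. To be left alone.
- tip_box: Loose box of pipette tips, 60 x 85 x 67 mm, on the table between the laptop and the apron. Origin at the centre of its underside. To be left alone.
- beaker: Loose glass beaker, 60 mm across, 75 mm high, on the table beside the scanner's near end. Origin at the centre of its underside. To be left alone.
Not all that is in view belongs to the job. What is shaped like the freezer_box but blue or turquoise is not meant.

How it is judged:
On the way:
1. the box's nose is between the rails, standing on the deck (x of freezer_box in the frame of lane between -0.05 and 0.08 m and y of freezer_box in the frame of lane between -0.0105 and 0.0105 m and z of freezer_box in the frame of lane below 0.012 m), for 0.1 s.
At the end, for the whole second after the job is handed in: The freezer box lies flat and still on the deck between the rails, its centre within 6 mm of the home position against the end stop and within 10.5 mm of the lane's centre line, its sides within 0.09 rad of the lane's direction (x of freezer_box in the frame of lane between 0.1275 and 0.138 m and y of freezer_box in the frame of lane between -0.0105 and 0.0105 m and z of freezer_box in the frame of lane below 0.012 m and angle between the x axis of freezer_box and the x axis of lane, either way round below 0.09 rad and angle between freezer_box's own z axis and vertical below 0.05 rad and linear speed of freezer_box below 0.01 m/s); the robot touches nothing.
It fails at once if something touched a guide rail (over 0.3 N) (contact force between anything else and rail_left above 0.3 N or contact force between anything else and rail_right above 0.3 N).
It fails at once if the freezer box was lifted (over 8 mm) or tipped (over 0.15 rad) (z of freezer_box in the frame of lane above 0.016 m or angle between freezer_box's own z axis and vertical above 0.15 rad).
It fails at once if a bystander was moved by more than 15 mm (distance of any of tube_rack, reagent_bottle, jar, well_plate, mouse, tip_box, beaker from where it was at the start of the episode above 0.015 m).
It also fails if it takes over 70 s, if anything falls off the work surface, if the arm or the gripper's body presses on something with over 40 N, if the wrist force passes 120 N, or if a joint passes its speed limit or range.

ROBOT

A 6-joint arm with a two-finger parallel gripper is mounted at the origin on the work surface. World frame = base frame: x ahead of the robot, y to its left, z up, the work surface at z = 0. Lengths are in m, angles in rad, forces in N, time in s.
With the tool pointing down it reaches from about 0.275 to 0.875 m from the base axis. Payload 12.5 kg.
Tool frame: the origin (TCP) lies at the very end of the fingers, on their centre line; the grasp point (between the pads) lies 19 mm behind it; z points along the fingers, y is the direction in which the jaws open and shut (so a half turn about z gives the same grasp; the last joint's range is limited). The gripper opens to 85 mm and grips with 20 to 120 N. Pads are 22 mm wide; open, the fingers measure 114 mm over their backs; the gripper's body (76 mm by 85 mm) begins 54 mm behind the grasp point. The pads swing forward as they close: fully open they stand 13 mm farther back than shut.
Start: joints at [1.258, 0.351, 1.652, -0, 1.139, -0.085], TCP at [0.124, 0.536, 0.231] pointing down, gripper open.
Joint ranges: [-2.75, 2.75], [-0.79, 2.1], [0.01, 2.65], [-1.57, 4.71], [0.07, 3.14], [-2.87, 2.87]. Speed limits (rad/s): [2.22, 2.22, 2.79, 3.14, 3.14, 3.14].

INTERFACE

Orientations are given as a 3x3 rotation matrix whose columns are the frame's x, y, z axes.
In Python, from cell import env gives the robot as it stands.
- The arm moves only by the shell command python3 -m handwheel 'ROWS' [OPENING]. ROWS is text: rows parted by semicolons, each of 6 numbers parted by spaces: the shift along the tool's x, y, z in mm, then the turn, a rotation vector about the tool's x, y, z in degrees. A call has 1 to 5 rows; each row is the pose to reach, as a shift and turn from the pose commanded when the call began, along the tool's axes at that moment; what a row does not reach only later rows make up. A row lasts 1/8 s, in which the tool goes at most 62.5 mm and 10.7 degrees, less where a joint would pass 70% of its speed; a pose out of reach is approached as far as the arm can. A call with a gripper value outside its range is refused whole. OPENING is the opening in per cent of the stroke, from 0 (shut) to 100 (fully open), set as the call begins (- or left out, the last holds). The fingers move at their own pace and stop on an object; the grip force is fixed at half the most. Time passes only in rows, so rows that repeat a pose let the fingers close. It gives the time, the measured TCP pose, the force and the opening at its end, in the units of the state.
- env.sense(): the state, without advancing time (a new reading comes with each control period).
- env.camera(name): name is "side" or "top"; returns (picture, depth): 384x512x3 uint8, red, green, blue; 384x512 float32, m along the optical axis (not along the pixel's ray), 0 where there is no reading.
- env.camera_params(name): a dict with "intrinsics" (3x3 intrinsics, pixels), "k1" (the pictures are not rectified: a ray, as slopes to the right and down, at radius r is drawn at 1 + k1 r^2 times it, then the intrinsics apply), "xyz" and "orientation" of the camera in the world. Camera axes: x right, y up, looking along -z (the intrinsics and any distortion apply to the point x, -y, -z); pixel columns grow to the right and rows downward; lengths in m; the calibration is good to about 2 mm. A picture is of the moment at which its call begins. camera_params takes no time and is no camera call.
- env.finish_job(): hands the job in, once; it reports no verdict.
Trained networks look in the newest picture that a camera, given by its name, has taken for a name from the list of things; names that differ only in an ending like _2 or _b are one class to them, and where a whole thing is asked for, a point or a joint stands for the part that bears it (a point fixed in the world has none). Each returns a list of dicts, best first, with "conf" (0 to 1); they miss things now and then, are a little off and sometimes report something else, mostly with a low value. They report only what shows in the picture. A call takes as long as a camera call. They do not tell look-alikes from the thing itself.
- env.regions_of(label, camera): "region" (384x512 bool, what is visible of it) and "rect" ([left, top, width, height] in pixels, round what is visible of it).
The state is a dict: "time": time; "joint_positions": joint angles; "joint_velocities": joint speeds; "tau": joint torques, N m; "tool_pos": TCP position; "eef_rot": TCP orientation; "force": force on the tool from outside, world axes, zero at the start; "ft_torque": the same for the moment, N m; "finger_gap": finger opening in m.
Only numpy, scipy, OpenCV 4.12 (cv2) and the standard library are available. Lean on these libraries where they do the work, as an engineer would, in place of code of your own. Each camera call takes 0.05 s, during which the arm holds its last target. There are 200 camera calls.

## Working session

There is one attempt and no reset: what is moved stays moved. The work goes in short steps, Python scripts to look and compute and a shell command to move; the robot and the scene stay as the last step left them, time stands still between calls to the robot, and variables do not carry over. Pictures are saved under pics/ and viewed, about 8 in all and at most 12, crops included, and the job is handed in when it is done.

```bash
mkdir -p pics; ls; cat > h.py <<'E'
import numpy as np, cv2
from cell import env
def rays(cam,uv):
    p=env.camera_params(cam);K=np.array(p["intrinsics"]);uv=np.atleast_2d(uv).astype(float)
    d=(uv-[K[0,2],K[1,2]])/[K[0,0],K[1,1]];s=d.copy()
    for _ in range(20): s=d/(1+p["k1"]*(s**2).sum(1,keepdims=True))
    v=np.c_[s[:,0],-s[:,1],-np.ones(len(s))]
    return np.array(p["xyz"]),v@np.array(p["orientation"]).T
def at_z(cam,uv,z):
    o,v=rays(cam,uv);return o+v*((z-o[2])/v[:,2])[:,None]
def at_depth(cam,uv,d):
    o,v=rays(cam,uv);return o+v*np.asarray(d)[:,None]
def proj(cam,P):
    p=env.camera_params(cam);K=np.array(p["intrinsics"]);c=(np.atleast_2d(P)-p["xyz"])@np.array(p["orientation"])
    s=np.c_[c[:,0],-c[:,1]]/-c[:,2:];s=s*(1+p["k1"]*(s**2).sum(1,keepdims=True))
    return s*[K[0,0],K[1,1]]+[K[0,2],K[1,2]]
E
python3 - <<'E'
from h import *
for c in("top","side"):
    im,d=env.camera(c);cv2.imwrite(f"pics/{c}0.png",im[...,::-1]);np.savez(f"{c}0.npz",im=im,d=d)
    p=env.camera_params(c);print(c,np.round(p["xyz"],3),np.round(p["orientation"],3).tolist(),p["k1"],p["intrinsics"])
    for l in("freezer_box","lane","rail_left"):
        for r in env.regions_of(l,c)[:3]:print(l,round(r["conf"],2),r["rect"],r["region"].sum())
s=env.sense();print(s["time"],s["tool_pos"],np.round(s["eef_rot"],3),s["force"],s["finger_gap"])
E
```

```text
pics
top [ 0.362 -0.024  1.195] [[-0.022, 0.993, -0.114], [-1.0, -0.02, 0.021], [0.019, 0.114, 0.993]] 0.021851916905420075 [[416.55295127   0.         257.50802384]
 [  0.         416.55295127 192.88580877]
 [  0.           0.           1.        ]]
freezer_box 0.94 [311.5, 241.2, 68.6, 70.8] 2586
freezer_box 0.69 [77.4, 278.5, 68.0, 61.6] 2915
freezer_box 0.6 [322.0, 68.4, 67.4, 64.5] 2285
lane 0.63 [59.1, 133.4, 244.8, 97.7] 18162
rail_left 0.79 [148.3, 213.7, 75.4, 2.1] 362
rail_left 0.2 [239.5, 161.8, 56.3, 51.2] 2365
side [ 0.142 -0.645  0.906] [[0.871, 0.384, -0.308], [-0.492, 0.679, -0.546], [-0.0, 0.626, 0.78]] -0.1461711399589691 [[406.95182253   0.         255.24337316]
 [  0.         406.95182253 188.40022541]
 [  0.           0.           1.        ]]
freezer_box 0.89 [180.4, 269.6, 73.6, 71.0] 3880
freezer_box 0.69 [84.4, 122.4, 48.9, 41.9] 1757
freezer_box 0.65 [372.8, 199.7, 59.0, 58.2] 2904
lane 0.61 [161.7, 59.4, 164.8, 192.5] 11972
lane 0.49 [278.2, 321.1, 38.6, 44.4] 1107
rail_left 0.92 [192.5, 134.5, 32.2, 45.3] 382
0.4 [0.12416649 0.53573253 0.23119721] [[-0.974  0.226 -0.   ]
 [ 0.226  0.974 -0.   ]
 [ 0.    -0.    -1.   ]] [-0.36951526  0.44837985 -0.39205087] 0.08528472845627524
```

View pics/top0.png

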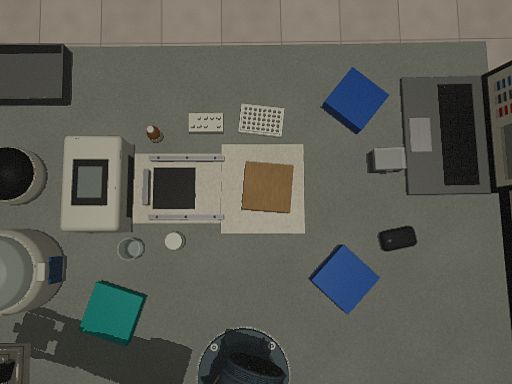

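View pics/side0.png

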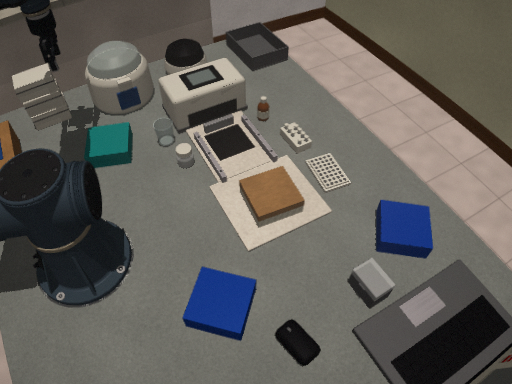

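The top view shows the box at about (268,187), on the apron that spans (221–305, 143–234). The rails are at rows 157 and 217, and the stop is at column 146. The push direction is image-left, roughly world +y. Next I'll measure the lane and the box precisely.

```bash
cat > m.py <<'E'
from h import *
from scipy.optimize import minimize
def ortho(im,cam,z,x0=.30,x1=.70,y0=-.35,y1=.45,s=.0005):
    X,Y=np.meshgrid(np.arange(x0,x1,s),np.arange(y0,y1,s),indexing="ij")
    uv=proj(cam,np.c_[X.ravel(),Y.ravel(),np.full(X.size,z)]).reshape(X.shape+(2,)).astype(np.float32)
    return cv2.remap(im,uv[...,0],uv[...,1],cv2.INTER_CUBIC)
def brown(im,cam):
    h=cv2.cvtColor(im,cv2.COLOR_RGB2HSV);m=((h[...,0]>5)&(h[...,0]<22)&(h[...,1]>90)&(h[...,2]>70)).astype(np.uint8)
    return m
def box(im,cam,lim=None,z=.060):
    """lid rectangle at z: square fit 133mm to the soft brown mask"""
    m=ortho(brown(im,cam).astype(np.float32),cam,z)
    m=(m>.5).astype(np.uint8)
    n,l,st,c=cv2.connectedComponentsWithStats(m);i=1+np.argmax(st[1:,4])
    cs,_=cv2.findContours((l==i).astype(np.uint8),0,1)
    (cx,cy),(w,h),a=cv2.minAreaRect(cs[0]);M=cv2.moments((l==i).astype(np.uint8),True)
    a=np.radians((a+45)%90-45)   # image x = world y, image y = world x
    return dict(c=(.30+M["m01"]/M["m00"]*.0005,-.35+M["m10"]/M["m00"]*.0005),rect=(.30+cy*.0005,-.35+cx*.0005),size=(w/2,h/2),yaw=-a,area=st[i,4]/4)
E
python3 - <<'E'
from m import *
for c in("top","side"):
    f=np.load(f"{c}0.npz");im=f["im"];print(c,box(im,c))
    o=[cv2.rotate(ortho(im,c,z,s=.001),cv2.ROTATE_180) for z in(.008,.032)]
    cv2.imwrite(f"pics/o_{c}.png",np.vstack(o)[100 if 0 else 0:,:,::-1])
a=[cv2.imread(f"pics/o_{c}.png") for c in("top","side")]
# top: deck-height ortho; side: deck-height ortho; crop to 300 rows
cv2.imwrite("pics/o.png",np.vstack([a[0][50:330],a[1][50:330]]))
E
```

```text
top {'c': (0.5091592556443858, -0.07555146330611007), 'rect': (0.5092010803222656, -0.07558740234375), 'size': (134.76083374023438, 135.3790740966797), 'yaw': np.float64(-0.10542775649545734), 'area': np.float64(17417.75)}
side {'c': (0.5074595156299171, -0.0828875157348159), 'rect': (0.5058719482421875, -0.08367932128906247), 'size': (147.06884765625, 139.3812713623047), 'yaw': np.float64(-0.1037923425595533), 'area': np.float64(19066.0)}
```

View pics/o.png

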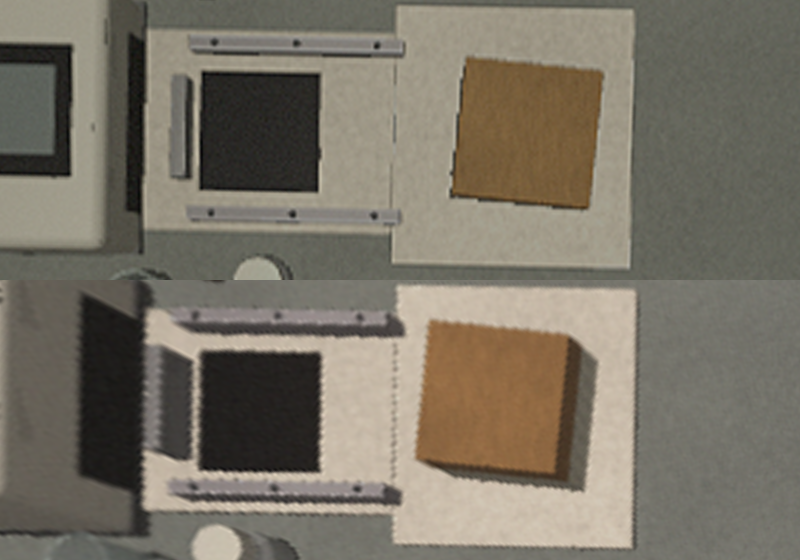

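The two deck-height orthos agree: the apron spans cols 395–634 and rows 8–267, and the lane is rotated by about 1°. Next I'll fit its edges.

```bash
python3 - <<'E'
from m import *
from scipy.ndimage import gaussian_filter as G
S=.0005
def edge(g,along,a0,a1,b0,b1):
    # along='y': edge x=f(y); search x in b0..b1 ; returns polyfit (slope, value at mid)
    P=[]
    for t in np.arange(a0,a1,.004):
        k=np.arange(b0,b1,S/2)
        X,Y=(k,np.full_like(k,t)) if along=='y' else (np.full_like(k,t),k)
        v=cv2.remap(g,((Y+.35)/S).astype(np.float32)[None],((X-.30)/S).astype(np.float32)[None],1)[0]
        d=np.abs(np.gradient(v));w=d*(d>.6*d.max());P.append((t,(w*k).sum()/w.sum()))
    P=np.array(P)
    for _ in range(4):
        q=np.polyfit(P[:,0],P[:,1],1);r=np.abs(np.polyval(q,P[:,0])-P[:,1]);P=P[r<=max(np.percentile(r,85),.0005)]
    return q,r.max()
for c in("top","side"):
    im=np.load(f"{c}0.npz")["im"];g=G(ortho(cv2.cvtColor(im,cv2.COLOR_RGB2GRAY).astype(np.float32),c,.008),2)
    # ortho picture: row r -> x=.70-(r+50)/1000, col -> y=.45-col/1000
    for n,a in dict(far=('y',-.17,.04,.630,.652),near=('y',-.17,.04,.371,.395),back=('x',.40,.62,-.197,-.172),deckfar=('y',.08,.26,.608,.632),decknear=('y',.1,.17,.408,.432)).items():
        q,r=edge(g,*a);print(c,n,"slope %.4f res %.4f at %s"%(q[0],r,np.round(np.polyval(q,[-.18,-.07,.06,.2] if a[0]=='y' else [.4,.5,.6]),4)))
E
```

```text
top far slope 0.0160 res 0.0002 at [0.6402 0.642  0.6441 0.6463]
top near slope 0.0216 res 0.0003 at [0.381  0.3834 0.3862 0.3892]
top back slope -0.0232 res 0.0007 at [-0.18   -0.1823 -0.1846]
top deckfar slope 0.0164 res 0.0004 at [0.6122 0.614  0.6161 0.6184]
top decknear slope 0.1153 res 0.0012 at [0.3832 0.3959 0.4109 0.427 ]
side far slope 0.0173 res 0.0005 at [0.6404 0.6423 0.6445 0.6469]
side near slope 0.0183 res 0.0003 at [0.3816 0.3836 0.386  0.3886]
side back slope -0.0170 res 0.0003 at [-0.1826 -0.1843 -0.186 ]
side deckfar slope -0.0872 res 0.0023 at [0.6444 0.6348 0.6234 0.6112]
side decknear slope 0.0149 res 0.0005 at [0.4183 0.4199 0.4219 0.424 ]
```

Lane, from both cameras:
- Origin ≈ (0.515, 0.0565).
- Push direction ≈ (0.018, 1).

Box, in the lane frame:
- x ≈ −0.132, y ≈ +3 mm, yaw ≈ −0.087 rad.

I'll push with the open fingers spread across the lane. That gives a wide two-point contact, which squares the box. First I'll travel round to a point behind the box.

```bash
python3 -m handwheel '-36 -42 -40 0 0 0; -73 -85 -40 0 0 0; -109 -128 -40 0 0 0; -145 -170 -40 0 0 0; -182 -213 -40 0 0 0' 100
python3 -m handwheel '-36 -42 0 0 0 0; -73 -85 0 0 0 0; -109 -128 0 0 0 0; -145 -170 0 0 0 0; -182 -213 0 0 0 0'
python3 -m handwheel '-36 -42 0 0 0 0; -73 -85 0 0 0 0; -109 -128 0 0 0 0; -145 -170 0 0 0 0; -182 -213 0 0 0 0'
python3 -m handwheel '0 0 0 0 0 10; 0 0 0 0 0 20; 0 0 0 0 0 30; 0 0 0 0 0 40; 0 0 0 0 0 50'
python3 -m handwheel '0 0 0 0 0 10; 0 0 0 0 0 20; 0 0 0 0 0 27.9; 0 0 0 0 0 27.9; 0 0 0 0 0 27.9'
python3 -c "
from cell import env
s=env.sense();print(s['time'],s['tool_pos'],s['eef_rot'],s['joint_positions'])"
```

```text
time: 1.02
tool_pos: [0.2538, 0.2857, 0.2715]
eef_rot: [[-0.974, 0.225, 0.001], [0.225, 0.974, 0.0], [-0.001, 0.001, -1.0]]
force: [0.9, 0.2, -0.1]
finger_gap: 0.0855
time: 1.65
tool_pos: [0.3831, 0.0368, 0.2716]
eef_rot: [[-0.974, 0.226, 0.001], [0.226, 0.974, 0.0], [-0.001, 0.0, -1.0]]
force: [0.8, 1.1, -0.5]
finger_gap: 0.0855
time: 2.28
tool_pos: [0.5123, -0.2119, 0.2713]
eef_rot: [[-0.974, 0.226, 0.0], [0.226, 0.974, -0.0], [-0.0, 0.0, -1.0]]
force: [0.2, 0.5, -0.1]
finger_gap: 0.0854
time: 2.9
tool_pos: [0.5117, -0.21, 0.2712]
eef_rot: [[-0.448, 0.894, -0.0], [0.894, 0.448, 0.0], [0.0, -0.0, -1.0]]
force: [-0.0, -0.1, 0.8]
finger_gap: 0.0849
time: 3.52
tool_pos: [0.5117, -0.21, 0.2713]
eef_rot: [[0.014, 1.0, -0.0], [1.0, -0.014, -0.0], [-0.0, -0.0, -1.0]]
force: [-0.0, 0.2, 0.8]
finger_gap: 0.0854
3.525 [ 0.51174853 -0.21002731  0.27129702] [[ 1.35947274e-02  9.99907587e-01 -2.30841189e-05]
 [ 9.99907587e-01 -1.35947278e-02 -1.56978846e-05]
 [-1.60102562e-05 -2.28685771e-05 -1.00000000e+00]] [-4.73597543e-01  3.18286151e-01  1.59490817e+00 -2.60081195e-05
  1.22841171e+00 -4.59993665e-01]
```

```bash
python3 -m handwheel '0 -1 60 0 0 0.3; 0 -1 120 0 0 0.3; 0 -1 170 0 0 0.3; 0 -1 220 0 0 0.3; 0 -1 257 0 0 0.3'
python3 -m handwheel '10 0 0 0 0 0; 20 0 0 0 0 0; 25 0 0 0 0 0; 30 0 0 0 0 0; 30 0 0 0 0 0'
python3 - <<'E'
from m import *
im,d=env.camera("top");im2,_=env.camera("side");print(box(im,"top"))
cv2.imwrite("pics/p1.png",np.hstack([cv2.resize(im[130:260,130:320],(400,274)),cv2.resize(im2[130:260,170:360],(400,274))])[...,::-1])
E
```

```text
time: 4.15
tool_pos: [0.5103, -0.2097, 0.0123]
eef_rot: [[0.019, 1.0, -0.001], [1.0, -0.019, 0.001], [0.001, -0.001, -1.0]]
force: [1.3, 0.1, -0.2]
finger_gap: 0.0852
time: 4.78
tool_pos: [0.5117, -0.1798, 0.0149]
eef_rot: [[0.021, 1.0, 0.001], [1.0, -0.021, -0.0], [-0.0, 0.001, -1.0]]
force: [0.4, 0.9, 0.6]
finger_gap: 0.0851
{'c': (0.5139932957996889, -0.061715302985406284), 'rect': (0.5097501525878906, -0.06737365722656247), 'size': (118.72486877441406, 134.83665466308594), 'yaw': np.float64(-0.1094509440199696), 'area': np.float64(13499.0)}
```

View pics/p1.png

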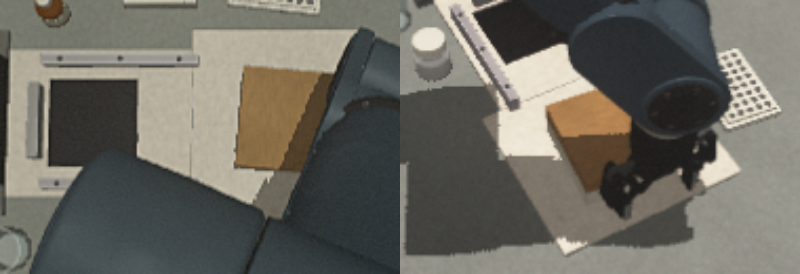

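No contact yet. The fingers stand behind the box, straddling its rear face. I'll push about 40 mm slowly to square it up on the apron.

```bash
python3 -m handwheel '5 0 0 0 0 0; 10 0 0 0 0 0; 14 0 0 0 0 0; 17 0 0 0 0 0; 20 0 0 0 0 0'
python3 -m handwheel '3 0 0 0 0 0; 6 0 0 0 0 0; 9 0 0 0 0 0; 12 0 0 0 0 0; 15 0 0 0 0 0'
python3 -m handwheel '2 0 0 0 0 0; 4 0 0 0 0 0; 6 0 0 0 0 0; 8 0 0 0 0 0; 10 0 0 0 0 0'
python3 - <<'E'
from m import *
im,d=env.camera("top");im2,_=env.camera("side")
print(box(im,"top"))
cv2.imwrite("pics/p2.png",np.hstack([cv2.resize(im[130:260,130:320],(400,274)),cv2.resize(im2[130:260,170:360],(400,274))])[...,::-1])
E
```

```text
time: 5.5
tool_pos: [0.5119, -0.1598, 0.0143]
eef_rot: [[0.022, 1.0, 0.0], [1.0, -0.022, -0.0], [-0.0, 0.0, -1.0]]
force: [0.2, -0.0, 0.5]
finger_gap: 0.0852
time: 6.12
tool_pos: [0.5123, -0.1449, 0.0143]
eef_rot: [[0.022, 1.0, 0.0], [1.0, -0.022, -0.0], [-0.0, 0.0, -1.0]]
force: [1.3, -1.4, -0.8]
finger_gap: 0.0854
time: 6.75
tool_pos: [0.5124, -0.1349, 0.0143]
eef_rot: [[0.022, 1.0, -0.0], [1.0, -0.022, -0.0], [-0.0, -0.0, -1.0]]
force: [-0.4, -2.4, 0.3]
finger_gap: 0.0855
{'c': (0.5126409812327872, -0.02578556826893047), 'rect': (0.5050928649902344, -0.03364257812499999), 'size': (85.64947509765625, 132.7689666748047), 'yaw': np.float64(-0.018179817429479123), 'area': np.float64(8805.25)}
```

View pics/p2.png

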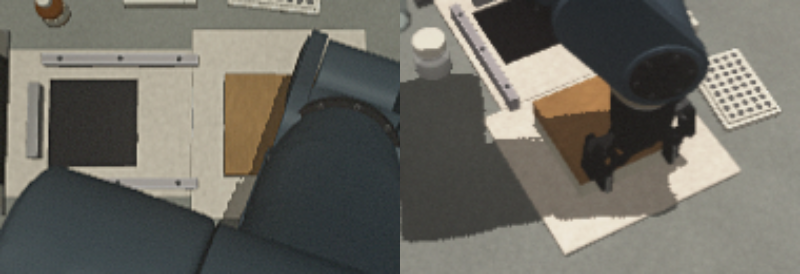

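The box is now parallel to the lane (slope 0.018), but about 8 mm off centre toward the robot. I'll retreat clear of the view, turn the tool 90° and measure. Then I'll nudge the box sideways on the apron with the wide fingers.

```bash
python3 -m handwheel '-20 0 0 0 0 0; -40 0 0 0 0 0; -40 0 -60 0 0 0; -40 0 -120 0 0 0; -40 0 -180 0 0 0'
python3 -m handwheel '-25 -40 0 0 0 10; -50 -80 0 0 0 20; -70 -110 0 0 0 30; -70 -140 0 0 0 40; -70 -160 0 0 0 50'
python3 -m handwheel '0 0 0 0 0 10; 0 0 0 0 0 20; 0 0 0 0 0 30; 0 0 0 0 0 40; 0 0 0 0 0 40'
python3 - <<'E'
from m import *
im,d=env.camera("top");b=box(im,"top");print(b,env.sense()["joint_positions"].round(2) if hasattr(env.sense()["joint_positions"],"round") else env.sense()["joint_positions"])
for k in("c","rect"):
    x,y=b[k];print(k,"lane x %.4f y %.4f"%(y-.0565+.018*(x-.515),-(x-.515)+.018*(y-.0565)))
cv2.imwrite("pics/p3.png",cv2.resize(im[130:300,130:380],(750,510))[...,::-1])
E
```

```text
time: 7.48
tool_pos: [0.5111, -0.1764, 0.1963]
eef_rot: [[0.023, 1.0, -0.0], [1.0, -0.023, 0.0], [0.0, -0.0, -1.0]]
force: [0.4, 0.3, -0.0]
finger_gap: 0.0853
time: 8.1
tool_pos: [0.3484, -0.2426, 0.1944]
eef_rot: [[0.785, 0.62, -0.0], [0.62, -0.785, 0.0], [-0.0, -0.0, -1.0]]
force: [0.1, 0.5, 1.1]
finger_gap: 0.0854
time: 8.72
tool_pos: [0.3497, -0.2424, 0.1944]
eef_rot: [[1.0, -0.022, 0.0], [-0.022, -1.0, -0.0], [0.0, 0.0, -1.0]]
force: [-0.7, -0.7, -0.9]
finger_gap: 0.0854
{'c': (0.504108599245959, -0.05650829878515601), 'rect': (0.5046093597412109, -0.05703216552734375), 'size': (132.6734619140625, 132.79344177246094), 'yaw': np.float64(-0.019997335407890334), 'area': np.float64(17306.75)} [-0.72  0.17  1.99 -0.    0.97  0.87]
c lane x -0.1132 y 0.0089
rect lane x -0.1137 y 0.0083
```

View pics/p3.png

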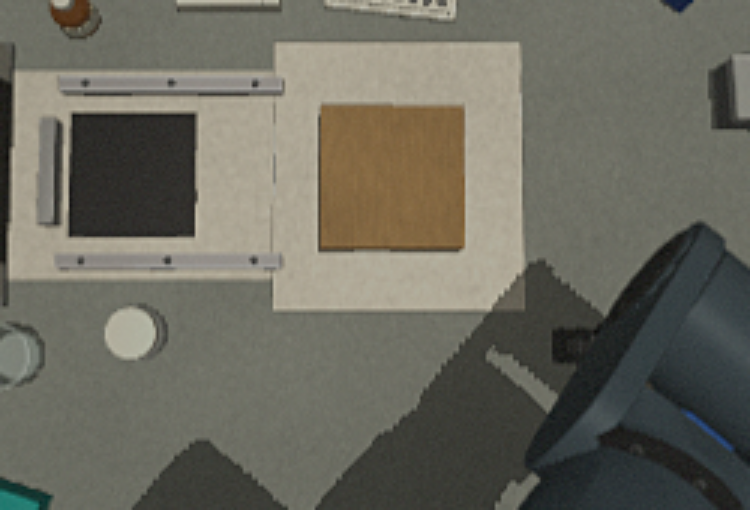

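The box is at lane (−113, +8.6) mm and parallel. From the first push, the finger face lies 11.6 mm ahead of the TCP. For the nudge, the TCP needs to reach x ≈ 0.435 at y ≈ −0.057.

```bash
python3 -m handwheel '10 -50 0 0 0 0; 20 -100 0 0 0 0; 30 -150 0 0 0 0; 41 -185 0 0 0 0; 41 -185 0 0 0 0'
python3 -m handwheel '0 0 50 0 0 0; 0 0 100 0 0 0; 0 0 140 0 0 0; 0 0 165 0 0 0; 0 0 180 0 0 0'
python3 -m handwheel '5 0 0 0 0 0; 10 0 0 0 0 0; 15 0 0 0 0 0; 20 0 0 0 0 0; 20 0 0 0 0 0'
```

```text
time: 9.4
tool_pos: [0.3955, -0.0561, 0.1944]
eef_rot: [[1.0, -0.015, 0.0], [-0.015, -1.0, 0.0], [0.0, -0.0, -1.0]]
force: [0.3, -0.4, 0.3]
finger_gap: 0.0855
time: 10.02
tool_pos: [0.3945, -0.0584, 0.013]
eef_rot: [[1.0, -0.02, -0.002], [-0.02, -1.0, 0.0], [-0.002, -0.0, -1.0]]
force: [0.0, -0.2, 1.1]
finger_gap: 0.0854
time: 10.65
tool_pos: [0.4156, -0.0579, 0.0145]
eef_rot: [[1.0, -0.021, 0.001], [-0.021, -1.0, -0.0], [0.001, 0.0, -1.0]]
force: [0.4, -0.4, -0.3]
finger_gap: 0.0855
```

```bash
python3 -m handwheel '4 0 0 0 0 0; 8 0 0 0 0 0; 11 0 0 0 0 0; 13 0 0 0 0 0; 15 0 0 0 0 0'
python3 -m handwheel '1 0 0 0 0 0; 2 0 0 0 0 0; 3 0 0 0 0 0; 4 0 0 0 0 0; 4.5 0 0 0 0 0'
python3 -m handwheel '-15 0 0 0 0 0; -35 0 0 0 0 0; -40 0 -60 0 0 0; -40 0 -120 0 0 0; -40 0 -180 0 0 0'
python3 -m handwheel '-5 45 0 0 0 0; -15 90 0 0 0 0; -20 135 0 0 0 0; -20 180 0 0 0 0; -20 185 0 0 0 0'
cat > look.py <<'E'
from m import *
im,d=env.camera("top");b=box(im,"top");print(b)
for k in("c","rect"):
    x,y=b[k];print(k,"lane x %.4f y %.4f"%(y-.0565+.018*(x-.515),-(x-.515)+.018*(y-.0565)))
E
python3 look.py
```

```text
time: 11.28
tool_pos: [0.4295, -0.0581, 0.0142]
eef_rot: [[1.0, -0.022, -0.001], [-0.022, -1.0, 0.0], [-0.001, -0.0, -1.0]]
force: [-3.4, 0.3, 2.6]
finger_gap: 0.0847
time: 11.9
tool_pos: [0.4347, -0.0583, 0.0143]
eef_rot: [[1.0, -0.022, 0.0], [-0.022, -1.0, -0.0], [0.0, 0.0, -1.0]]
force: [-1.8, 0.3, -1.6]
finger_gap: 0.0853
time: 12.52
tool_pos: [0.3935, -0.0573, 0.1961]
eef_rot: [[1.0, -0.022, 0.0], [-0.022, -1.0, -0.0], [0.0, 0.0, -1.0]]
force: [1.4, -0.2, -0.1]
finger_gap: 0.0852
time: 13.15
tool_pos: [0.3697, -0.2437, 0.194]
eef_rot: [[1.0, -0.025, 0.0], [-0.025, -1.0, -0.0], [0.0, 0.0, -1.0]]
force: [-0.9, 0.3, -0.6]
finger_gap: 0.0855
{'c': (0.5103240661473047, -0.057004758439631265), 'rect': (0.5101626281738281, -0.05713043212890623), 'size': (132.72166442871094, 133.0423583984375), 'yaw': np.float64(-0.01886568543990461), 'area': np.float64(17521.5)}
c lane x -0.1136 y 0.0026
rect lane x -0.1137 y 0.0028
```

Offset is now +2.7 mm and yaw ≈ 0. Before committing, I'll check the lane frame against the rails themselves with an overlay.

```bash
cat > ov.py <<'E'
from m import *
import sys
def L(x,y,z): return [.515+.018*x-y,.0565+x+.018*y,z]
def rect(x0,x1,y0,y1,z):return [L(x0,y0,z),L(x1,y0,z),L(x1,y1,z),L(x0,y1,z)]
def overlay(im,out,u0,v0,w,h,f):
    big=cv2.resize(im[v0:v0+h,u0:u0+w],None,fx=f,fy=f,interpolation=cv2.INTER_CUBIC)[...,::-1].copy()
    for r,col in((rect(-.01,.2,.0765,.0905,.032),(0,0,255)),(rect(-.01,.2,-.0905,-.0765,.032),(0,0,255)),(rect(.2,.21,-.05,.05,.04),(0,255,0)),(rect(-.24,0,-.13,.13,.008),(255,0,0))):
        p=(proj("top",r)-[u0,v0]+.5)*f-.5
        cv2.polylines(big,[np.round(p*16).astype(int)],True,col,1,cv2.LINE_AA,4)
    cv2.imwrite(out,big)
if __name__=="__main__": overlay(np.load("top0.npz")["im"],"pics/ov.png",130,135,185,105,4.3)
E
python3 ov.py
```

```text
(no output)
```

View pics/ov.png

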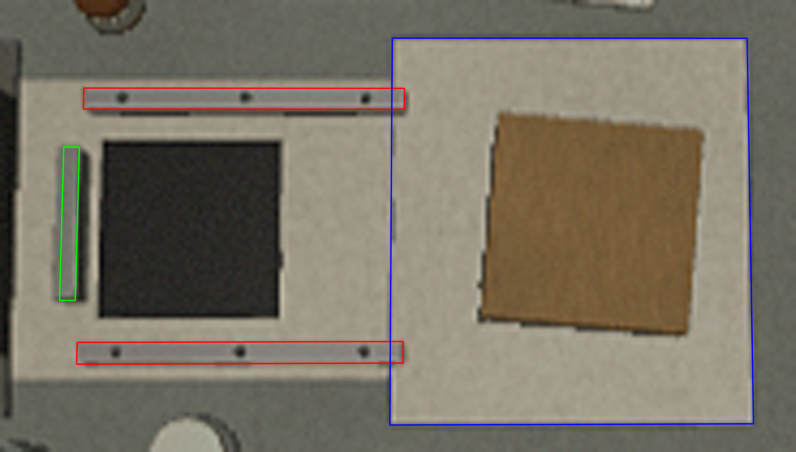

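The overlay matches the rails, stop and apron to well under a pixel or two, so the lane frame holds. I'll go back behind the box.

```bash
python3 -m handwheel '30 0 0 0 0 -10; 70 0 0 0 0 -20; 110 -20 0 0 0 -30; 140 -40 0 0 0 -40; 140 -57.5 0 0 0 -50'
python3 -m handwheel '0 0 0 0 0 -10; 0 0 0 0 0 -20; 0 0 0 0 0 -30; 0 0 0 0 0 -40.4; 0 0 0 0 0 -40.4'
python3 -m handwheel '0 0 50 0 0 0; 0 0 100 0 0 0; 0 0 140 0 0 0; 0 0 165 0 0 0; 0 0 180 0 0 0'
```

```text
time: 13.82
tool_pos: [0.5127, -0.1852, 0.1938]
eef_rot: [[0.653, 0.757, -0.0], [0.757, -0.653, 0.0], [0.0, -0.0, -1.0]]
force: [-0.3, -0.1, -0.1]
finger_gap: 0.0858
time: 14.45
tool_pos: [0.5114, -0.1863, 0.1942]
eef_rot: [[0.015, 1.0, -0.0], [1.0, -0.015, 0.0], [0.0, -0.0, -1.0]]
force: [-0.3, -0.4, 0.7]
finger_gap: 0.0854
time: 15.08
tool_pos: [0.5112, -0.1867, 0.0132]
eef_rot: [[0.018, 1.0, -0.001], [1.0, -0.018, 0.001], [0.001, -0.001, -1.0]]
force: [-0.1, -0.3, 0.7]
finger_gap: 0.0857
```

```bash
python3 -m handwheel '15 0 0 0 0 0; 30 0 0 0 0 0; 42 0 0 0 0 0; 47 0 0 0 0 0; 50 0 0 0 0 0'
python3 -m handwheel '5 0.4 0 0 0 0; 10 0.8 0 0 0 0; 15 1.2 0 0 0 0; 20 1.6 0 0 0 0; 25 2 0 0 0 0'
python3 -m handwheel '5 0 0 0 0 0; 10 0 0 0 0 0; 15 0 0 0 0 0; 20 0 0 0 0 0; 24 0 0 0 0 0'
cat > look2.py <<'E'
from m import *
from ov import L,overlay
import sys
im,d=env.camera("top");b=box(im,"top");print(b)
x,y=b["rect"];print("rect lane x %.4f y %.4f"%(y-.0565+.018*(x-.515),-(x-.515)+.018*(y-.0565)))
# front edge: max y of brown over columns
overlay(im,sys.argv[1],130,135,185,105,4.3)
E
python3 look2.py pics/q1.png
```

```text
time: 15.7
tool_pos: [0.5127, -0.1372, 0.0146]
eef_rot: [[0.015, 1.0, 0.001], [1.0, -0.015, -0.0], [-0.0, 0.001, -1.0]]
force: [0.8, 0.5, -0.0]
finger_gap: 0.0855
time: 16.32
tool_pos: [0.515, -0.1123, 0.0144]
eef_rot: [[0.015, 1.0, 0.0], [1.0, -0.015, -0.0], [-0.0, 0.0, -1.0]]
force: [0.5, -3.2, 3.1]
finger_gap: 0.0852
time: 16.95
tool_pos: [0.5152, -0.0882, 0.0143]
eef_rot: [[0.015, 1.0, -0.0], [1.0, -0.015, 0.0], [0.0, -0.0, -1.0]]
force: [-0.4, -4.0, 3.0]
finger_gap: 0.0856
{'c': (0.5200297193711836, 0.025002208652721847), 'rect': (0.5128032379150391, 0.01730618286132818), 'size': (77.06659698486328, 135.12692260742188), 'yaw': np.float64(-0.02083032018200208), 'area': np.float64(7697.0)}
rect lane x -0.0392 y 0.0015
```

View pics/q1.png

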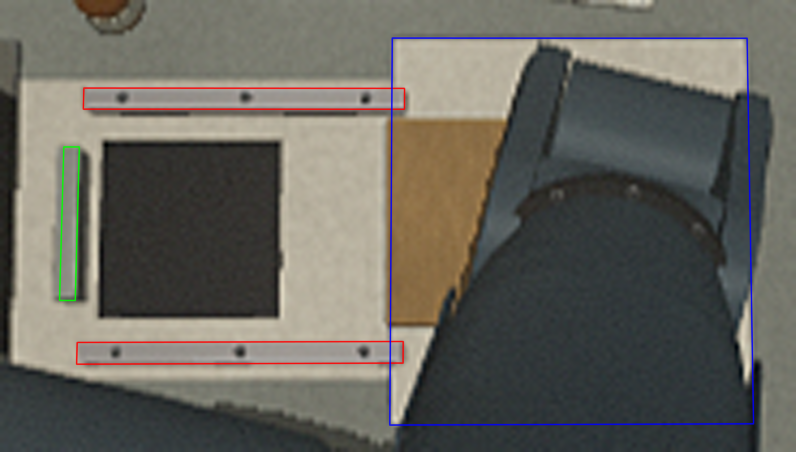

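The nose is entering the lane at y ≈ +1.5 mm, with clearance on both sides (overlay rows 119/325 against the rails' inner edges). I'll continue.

```bash
python3 -m handwheel '6 0.1 0 0 0 0.1; 12 0.2 0 0 0 0.2; 18 0.3 0 0 0 0.2; 24 0.4 0 0 0 0.2; 30 0.5 0 0 0 0.2'
python3 -m handwheel '6 0.1 0 0 0 0; 12 0.2 0 0 0 0; 18 0.3 0 0 0 0; 24 0.4 0 0 0 0; 30 0.5 0 0 0 0'
python3 look2.py pics/q2.png
```

```text
time: 17.62
tool_pos: [0.5161, -0.0581, 0.0142]
eef_rot: [[0.018, 1.0, -0.0], [1.0, -0.018, 0.0], [0.0, -0.0, -1.0]]
force: [-0.9, -2.3, 1.1]
finger_gap: 0.0856
time: 18.25
tool_pos: [0.5171, -0.0281, 0.0142]
eef_rot: [[0.018, 1.0, -0.0], [1.0, -0.018, 0.0], [0.0, -0.0, -1.0]]
force: [0.2, -2.0, -1.0]
finger_gap: 0.0853
{'c': (0.5230493603718481, 0.09163358150631401), 'rect': (0.5144840545654297, 0.08610745239257817), 'size': (60.16897201538086, 135.12130737304688), 'yaw': np.float64(-0.017855244671625716), 'area': np.float64(6077.75)}
rect lane x 0.0296 y 0.0010
```

```bash
python3 -m handwheel '6 0 0 0 0 0; 12 0 0 0 0 0; 18 0 0 0 0 0; 24 0 0 0 0 0; 30 0 0 0 0 0'
python3 -m handwheel '6 0 0 0 0 0; 12 0 0 0 0 0; 18 0 0 0 0 0; 24 0 0 0 0 0; 30 0 0 0 0 0'
python3 -m handwheel '6 0 0 0 0 0; 12 0 0 0 0 0; 18 0 0 0 0 0; 24 0 0 0 0 0; 30 0 0 0 0 0'
python3 look2.py pics/q3.png
```

```text
time: 18.92
tool_pos: [0.5177, 0.0018, 0.0143]
eef_rot: [[0.018, 1.0, -0.0], [1.0, -0.018, -0.0], [-0.0, -0.0, -1.0]]
force: [-0.3, -1.5, -1.0]
finger_gap: 0.085
time: 19.55
tool_pos: [0.5183, 0.0318, 0.0143]
eef_rot: [[0.018, 1.0, -0.0], [1.0, -0.018, -0.0], [-0.0, -0.0, -1.0]]
force: [-0.6, -1.5, -1.1]
finger_gap: 0.0852
time: 20.18
tool_pos: [0.5189, 0.0618, 0.0143]
eef_rot: [[0.018, 1.0, -0.0], [1.0, -0.018, -0.0], [-0.0, -0.0, -1.0]]
force: [0.4, -1.6, -0.8]
finger_gap: 0.0855
{'c': (0.5239691811947451, 0.1933250433776751), 'rect': (0.5172110748291016, 0.19465435791015628), 'size': (31.844867706298828, 136.01776123046875), 'yaw': np.float64(-0.09922061875189038), 'area': np.float64(3025.75)}
rect lane x 0.1382 y 0.0003
```

View pics/q3.png

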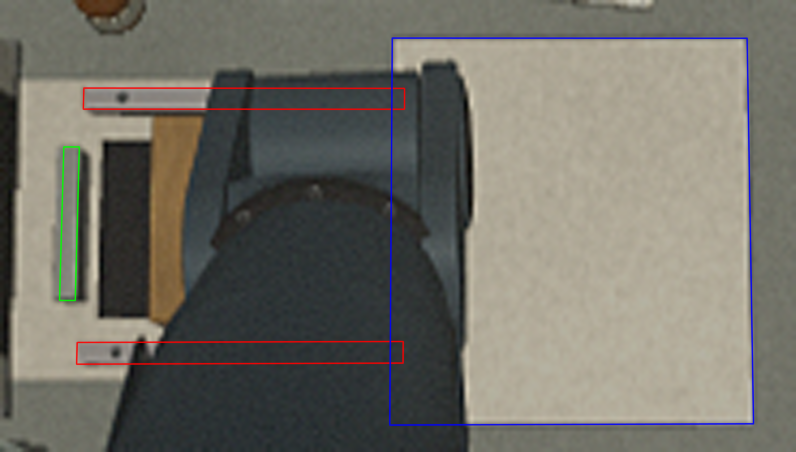

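The front face is square to the lane, with about 50 mm to go (col 150, stop at about 80). I'll push 42 mm more, then creep until the force rises.

```bash
python3 -m handwheel '6 0 0 0 0 0; 12 0 0 0 0 0; 18 0 0 0 0 0; 24 0 0 0 0 0; 30 0 0 0 0 0'
python3 -m handwheel '4 0 0 0 0 0; 7 0 0 0 0 0; 9 0 0 0 0 0; 11 0 0 0 0 0; 12 0 0 0 0 0'
python3 -m handwheel '1 0 0 0 0 0; 2 0 0 0 0 0; 3 0 0 0 0 0; 4 0 0 0 0 0; 4 0 0 0 0 0'
```

```text
time: 20.85
tool_pos: [0.5195, 0.0918, 0.0144]
eef_rot: [[0.018, 1.0, 0.0], [1.0, -0.018, -0.0], [-0.0, 0.0, -1.0]]
force: [-0.3, -2.2, 0.0]
finger_gap: 0.0853
time: 21.48
tool_pos: [0.5197, 0.1035, 0.0143]
eef_rot: [[0.018, 1.0, 0.0], [1.0, -0.018, -0.0], [-0.0, 0.0, -1.0]]
force: [-1.2, -2.8, 1.9]
finger_gap: 0.0855
time: 22.1
tool_pos: [0.5198, 0.1075, 0.0143]
eef_rot: [[0.018, 1.0, 0.0], [1.0, -0.018, 0.0], [0.0, 0.0, -1.0]]
force: [0.7, -2.0, 0.9]
finger_gap: 0.0854
```

```bash
python3 -m handwheel '0.5 0 0 0 0 0; 1 0 0 0 0 0; 1.5 0 0 0 0 0; 2 0 0 0 0 0; 2 0 0 0 0 0'
python3 -m handwheel '0.5 0 0 0 0 0; 1 0 0 0 0 0; 1.5 0 0 0 0 0; 1.5 0 0 0 0 0; 1.5 0 0 0 0 0'
```

```text
time: 22.72
tool_pos: [0.5198, 0.1095, 0.0143]
eef_rot: [[0.018, 1.0, -0.0], [1.0, -0.018, 0.0], [0.0, -0.0, -1.0]]
force: [-0.5, -2.2, 1.7]
finger_gap: 0.0854
time: 23.35
tool_pos: [0.5198, 0.111, 0.0143]
eef_rot: [[0.018, 1.0, 0.0], [1.0, -0.018, 0.0], [0.0, 0.0, -1.0]]
force: [-1.1, -2.8, 1.1]
finger_gap: 0.0858
```

```bash
python3 -m handwheel '0.5 0 0 0 0 0; 1 0 0 0 0 0; 1 0 0 0 0 0; 1 0 0 0 0 0'
python3 -m handwheel '0.5 0 0 0 0 0; 1 0 0 0 0 0; 1 0 0 0 0 0; 1 0 0 0 0 0'
```

```text
time: 23.85
tool_pos: [0.5198, 0.1117, 0.0143]
eef_rot: [[0.018, 1.0, -0.0], [1.0, -0.018, -0.0], [-0.0, -0.0, -1.0]]
force: [-0.5, -5.1, 1.8]
finger_gap: 0.0853
time: 24.35
tool_pos: [0.5197, 0.1118, 0.0143]
eef_rot: [[0.018, 1.0, -0.0], [1.0, -0.018, -0.001], [-0.001, -0.0, -1.0]]
force: [-1.5, -14.9, 3.5]
finger_gap: 0.0848
```

Contact: the force rose to 15 N and the TCP stalled at y = 0.112, as predicted for home. I'll retreat straight back, up and clear, then check.

```bash
python3 -m handwheel '-5 0 0 0 0 0; -20 0 0 0 0 0; -40 0 0 0 0 0; -40 0 -50 0 0 0; -40 0 -110 0 0 0'
python3 -m handwheel '-50 0 -60 0 0 0; -100 0 -90 0 0 0; -160 -20 -90 0 0 0; -220 -40 -90 0 0 0; -270 -60 -90 0 0 0'
python3 look2.py pics/fin.png; python3 -c "
from m import *
im,_=env.camera('side');print(box(im,'side'))"
```

```text
time: 24.98
tool_pos: [0.5183, 0.0721, 0.1248]
eef_rot: [[0.019, 1.0, -0.003], [1.0, -0.019, 0.0], [0.0, -0.003, -1.0]]
force: [0.9, 0.4, -0.2]
finger_gap: 0.0856
time: 25.6
tool_pos: [0.4535, -0.1968, 0.2144]
eef_rot: [[0.018, 1.0, 0.001], [1.0, -0.018, -0.0], [-0.0, 0.001, -1.0]]
force: [-0.5, -1.8, 0.7]
finger_gap: 0.0854
{'c': (0.5168207689461851, 0.18957047724750287), 'rect': (0.5163421630859375, 0.18915411376953128), 'size': (133.84007263183594, 135.25564575195312), 'yaw': np.float64(-0.01979939179868099), 'area': np.float64(17569.5)}
rect lane x 0.1327 y 0.0010
{'c': (0.5031759960173946, 0.17196878340190647), 'rect': (0.5134981079101563, 0.18006774902343758), 'size': (156.81442260742188, 139.20599365234375), 'yaw': np.float64(-0.010416289853869722), 'area': np.float64(17074.25)}
```

View pics/fin.png

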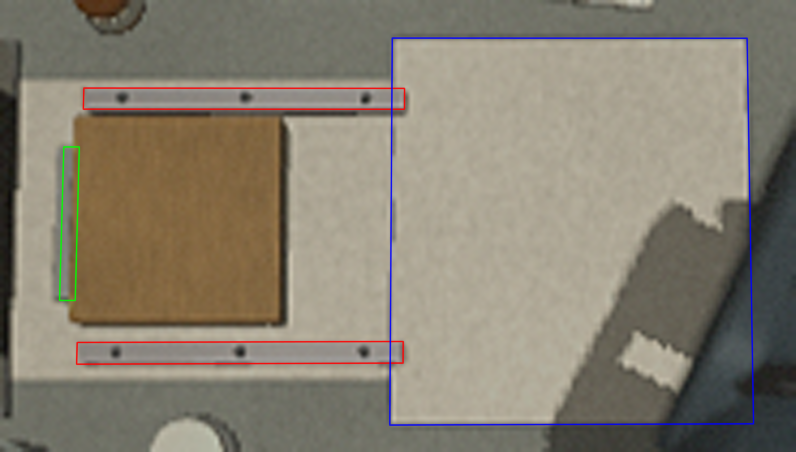

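The box is against the stop: lane x ≈ 132.7 mm (home is 133.5), y ≈ +1 mm, yaw ≈ 0.002 rad. The robot is clear, so I'm handing in.

```bash
python3 -c "
from cell import env
print(env.finish_job())"
```

```text
the job is handed in; nothing more can be done
None
```

The freezer box is home, square against the end stop, and I handed the job in at about 26 s of robot time; the hand-in gives no verdict.

**What I did:** I squared the box on the apron with the open fingers across its rear face. That left it 8.6 mm off centre, so I nudged it about 6 mm sideways while it was still on the open apron. I then pushed it straight down the lane until the force rose to about 15 N and the tool stalled where the home position predicted.

**Last checks (top camera, arm backed away, sensed forces only 1–2 N):**

| Measure (lane frame) | Last reading | Required |
|---|---|---|
| x | 132.7 mm | 127.5 to 138 mm (home 133.5) |
| y | +1 mm | within ±10.5 mm |
| Yaw | about 0.002 rad | below 0.09 rad |

- **Rails:** the in-lane views I took showed clearance to both rails, and sideways force readings stayed near zero. I had no direct reading of rail contact.
- **Bystanders:** I saw no sign that any had moved, but I did not measure them individually.
- **Disagreement:** the side-camera fit of the lid disagreed (about 157 x 139 mm). It takes in the brown side faces as well, so I did not use it for the box. The side camera did agree with the top one on the lane, to about 2 mm.

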